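Hold the bolt of the pine box drawn with its key

ROBOT

A 7-joint arm with a two-finger parallel gripper is mounted at the origin on the work surface. World frame = base frame: x ahead of the robot, y to its left, z up, the work surface at z = 0. Lengths are in m, angles in rad, forces in N, time in s.
With the tool pointing down it reaches from about 0.4 to 0.9 m from the base axis. Payload 5.5 kg.
Tool frame: the origin (TCP) lies on the centre line of the jaws, within the pads' length; the fingertips stand 14 mm ahead of it and the grasp point (between the pads) lies 5 mm behind it; z points along the fingers, y is the direction in which the jaws open and shut (so a half turn about z gives the same grasp; the last joint's range is limited). The gripper opens to 85 mm and grips with 20 to 120 N. Pads are 22 mm wide; open, the fingers measure 114 mm over their backs; the gripper's body (76 mm by 85 mm) begins 54 mm behind the grasp point. The pads swing forward as they close: fully open they stand 13 mm farther back than shut.
Start: joints at [-1.046, 0.501, -0.427, 1.55, 0.221, 1.138, -0.21], TCP at [0.168, 0.628, 0.245] pointing down, gripper open.
Joint ranges: [-2.88, 2.88], [-0.31, 2.03], [-1.54, 1.56], [0.2, 2.42], [-1.41, 4.55], [0.19, 2.02], [-2.57, 2.57]. Speed limits (rad/s): [2.57, 2.57, 3.14, 3.14, 3.14, 3.14, 3.14].

INTERFACE

Orientations are given as a rotation vector (axis times angle).
In Python, from plant import manip gives the robot as it stands.
- The arm moves only by the tool jog_arm, never from a script. Its argument "moves" is a list of rows, each a list of 7 numbers: the closure, from -1 (fully open) to 1 (shut), then the shift along the tool's x, y, z scaled (see below), then the turn, a rotation vector about the tool's x, y, z scaled (see below). In form: [[claw, dx, dy, dz, wx, wy, wz], ...]. A call has 1 to 12 rows; each row shifts and turns the commanded pose from where the row before left it, along the tool's axes as they then stand; what a row does not reach is not made up. The controller multiplies each number of a shift by 0.3 m and each number of a turn by pi/2 rad. A row lasts 1/12 s, in which the tool goes at most 41.7 mm and 7.16 degrees, less where a joint would pass 70% of its speed; a pose out of reach is approached as far as the arm can. A call with a number of a shift or a turn outside -1 to 1 is refused whole. A call with a gripper value outside its range is refused whole. The fingers move at their own pace and stop on an object; "squeeze" is the grip in N (left out, the last holds). Time passes only in rows, so rows that do not move let the fingers close. It gives the time, the measured TCP pose, the force and the opening at its end, in the units of the state.
- manip.observe(): the state, without advancing time (a new reading comes with each control period).
- manip.get_image(name): name is "scene" or "side" or "wrist"; returns the picture (384x512x3 uint8, blue, green, red); there is no depth.
- manip.camera_model(name): a dict with "mtx" (3x3 intrinsics, pixels), "R" (3x3) and "t" (3): a world point X has camera coordinates R X + t. Camera axes: x right, y down, z forward; pixel columns grow to the right and rows downward; lengths in m; the calibration is good to about 2 mm. A picture is of the moment at which its call begins: read the wrist's pose just before it. camera_model takes no time and is no camera call; for the wrist camera it gives the pose at the moment of the call.
- manip.close_job(): hands the job in, once; it reports no verdict.
The state is a dict: "clock": time; "joint_pos": joint angles; "joint_velocities": joint speeds; "joint_torque": joint torques, N m; "tool_pos": TCP position; "ee_rot": TCP orientation; "ft_force": force on the tool from outside, world axes, zero at the start; "torque": the same for the moment, N m; "opening": finger opening in m.
Only numpy, scipy, OpenCV 4.12 (cv2) and the standard library are available. Lean on these libraries where they do the work, as an engineer would, in place of code of your own. Each camera call takes 0.05 s, during which the arm holds its last target.

TASK

I want to push the half-open lid of the pine box shut, but its spring bolt is in the way. Take the steel key out of the wooden stand, push it fully home in the box's lock, working it past the sticky pins, then turn it a quarter turn clockwise (seen from above) and keep holding it turned: finish with the key still gripped and turned, because the lock springs back when let go. Leave the other two tools standing in the stand.

Things in the scene. Friction and masses are not known exactly. Their poses are not given: they have to be found in the camera images.
- key_grip (a point): Centre of the bow (flat grip) of the loose steel key, standing upright, bit down, in one of the stand's three slots (which one varies). z up along the key. The bow is 26 mm wide along x, 9 mm thick along y (pinch it across y), reaches 16 mm below and 17 mm above this point, has a rounded top and a dark round hole. 60 g; a half turn about z changes nothing.
- key_collar (a point): Same key and axes: centre of the underside of its collar, a disc 14 mm across and 4 mm high, on the axis 30 mm below key_grip. Collar and bow are joined by a round shank 6 mm thick. In the stand the collar rests on the stand's top, 34 mm above the shelf; fully home in the lock it lies on the lock plate.
- key_tip (a point): Same key and axes: its lowest point, on the axis 60 mm below key_grip (30 mm below the collar). The bit there is 20 mm wide along x, 5 mm thick along y, 12 mm high, with rounded lower edges. In the stand it hangs in a slot 24 x 9 mm; lift the key straight up by more than 30 mm to clear it.
- lock_mouth (a point): Centre of the keyhole, at the top of the dark square steel lock plate (56 mm wide) on the pine box, 96 mm above the shelf. z up. The keyhole is a slot 23 mm along x, 8 mm along y: the key goes straight down, its x along this x (either way round), until key_tip is 30 mm below this point. The fixed box is 180 mm in x, 280 mm in y; this lies 100 mm to -y of its middle.
- lock_pins (a point): Midway between two sticky spring pins at the ends of the keyhole slot, 8 and 13 mm below the plate, hidden. Pushing the bit down past each takes about 3 to 7 N: go slowly (15 mm/s or less), best while rocking the key up to 4 degrees about z. The keyhole guides the bit for 15 mm and lets it turn only when it is pushed fully home below the pins, within about 2 mm.
- lock_plug (a joint): Turn of the lock's plug in rad: 0 at rest (its slot in line with the keyhole), grows clockwise seen from above, stops at 1.62; a quarter turn is 1.57. A spring turns it back with 0.02 N m at rest, 0.09 N m at a quarter turn. The key has about 0.1 rad of play, so the plug lags the key by that. Turning it draws back the steel bolt in the box's open part by 14 mm.
- jar_key_mid (a point): Middle of a black plastic jar key with a ring-shaped head, its top about 82 mm above the shelf, standing in another slot of the stand. The slots are 55 mm apart in a row along the key's x axis; the stand is 170 x 60 mm, 34 mm high, fixed. Leave it.
- stopper_mid (a point): Middle of a copper wine stopper with a ball head 28 mm across, its top about 76 mm above the shelf, standing in the third slot. Leave it.
Mind the look-alikes: they are no part of the job. Leave any blue look-alike of the part that bears key_grip alone.

How it is judged:
On the way, in this order (a step that is already met when the one before it is completed fails the run):
1. the key is lifted out of the stand (height (world z) of key_grip above 0.14 m), for 0.1 s.
2. the key is fully home in the lock, not yet turned (z of key_tip in the frame of lock_mouth below -0.0265 m and horizontal distance between key_tip and lock_mouth below 0.006 m and angle between key_tip's own z axis and vertical below 0.2 rad and value of joint lock_plug below 0.4 rad), for 0.05 s.
3. the key has turned the plug a quarter (z of key_tip in the frame of lock_mouth below -0.0265 m and horizontal distance between key_tip and lock_mouth below 0.006 m and angle between key_tip's own z axis and vertical below 0.2 rad and value of joint lock_plug above 1.3 rad), for 0.2 s.
At the end, for the whole second after the job is handed in: The key is fully home (tip more than 26.5 mm below the plate, within 6 mm of the keyhole's centre, upright within 0.2 rad), the plug stays turned by more than 1.3 rad and at rest, and the gripper still grips the key with more than 2 N, through the last second (all of step 3 and velocity of joint lock_plug below 0.2 rad/s and contact force between the fingers and key above 2 N); the arm keeps its last pose, push and grip.
It fails at once if the jar key or the stopper was moved more than 30 mm (distance of any of jar_key_mid, stopper_mid from where it was at the start of the episode above 0.03 m).
It also fails if it takes over 45 s, if anything falls off the work surface, if the arm or the gripper's body presses on something with over 40 N, if the wrist force passes 120 N, or if a joint passes its speed limit or range.

## Working session

There is one attempt and no reset: what is moved stays moved. The work goes in short steps, Python scripts to look and compute and a tool call to move; the robot and the scene stay as the last step left them, time stands still between calls to the robot, and variables do not carry over. Pictures are saved under pics/ and viewed, and the job is handed in when it is done.

Besides the shell and the picture viewer there is one more tool, called after "Call:" as name(argument=value, ...) on one line, values as JSON. jog_arm: Moves the arm, as the interface text tells. Shifts and turns lie within -1 to 1; 1 stands for 0.3 m of shift or pi/2 rad of turn. Its arguments: {"type":"object","properties":{"moves":{"type":"array"},"squeeze":{"type":"number"}},"required":["moves"]}

```bash
mkdir -p pics; ls
python3 - <<'E'
from plant import manip
import cv2
o=manip.observe(); print(o)
for n in ("scene","side","wrist"):
    c=manip.camera_model(n); print(n,c)
    cv2.imwrite(f"pics/{n}0.png",manip.get_image(n))
E
```

```text
pics
{'clock': 0.0, 'joint_pos': array([-1.04581658,  0.5018564 , -0.42677639,  1.55140792,  0.22081137,
        1.1383166 , -0.21029412]), 'joint_velocities': array([ 0.00076413,  0.00136311,  0.00011322,  0.0004575 ,  0.00028788,
        0.00181574, -0.00082163]), 'joint_torque': array([-2.16498270e-04, -5.69514835e+01, -5.81636086e+00, -2.80940527e+01,
        1.05416551e-02,  1.19868715e-02,  9.42898026e-06]), 'tool_pos': array([0.16810969, 0.62721224, 0.24427017]), 'ee_rot': array([-4.09920901e-01, -3.11442600e+00,  2.99521922e-03]), 'ft_force': array([ 0.27454208,  0.26412548, -0.55677971]), 'torque': array([ 0.01009539, -0.02460757, -0.02938872]), 'opening': 0.08542376581489493}
scene {'mtx': array([[402.25192475,   0.        , 255.50492847],
       [  0.        , 402.25192475, 194.39935963],
       [  0.        ,   0.        ,   1.        ]]), 'R': array([[ 0.83371707,  0.55218522, -0.00270689],
       [ 0.38424062, -0.58365254, -0.71533829],
       [-0.39657912,  0.59534964, -0.69877307]]), 't': array([-0.3881042 , -0.20661775,  1.16119162])}
side {'mtx': array([[447.46446887,   0.        , 257.81107553],
       [  0.        , 447.46446887, 194.63762992],
       [  0.        ,   0.        ,   1.        ]]), 'R': array([[-0.75233361, -0.6585703 , -0.01671228],
       [-0.4908518 ,  0.57729533, -0.65252939],
       [ 0.4393844 , -0.48271654, -0.7575791 ]]), 't': array([0.33674819, 0.39319985, 0.65045757])}
wrist {'mtx': array([[305.84052774,   0.        , 252.90774409],
       [  0.        , 305.84052774, 193.57990387],
       [  0.        ,   0.        ,   1.        ]]), 'R': array([[ 0.25803279,  0.96613465, -0.00171042],
       [ 0.91735796, -0.24444945,  0.31416371],
       [ 0.30310633, -0.08263361, -0.94936728]]), 't': array([-0.64805246, -0.040785  ,  0.38019068])}
```

View pics/scene0.png

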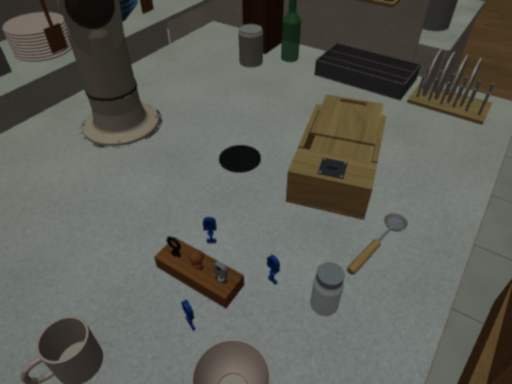

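View pics/side0.png

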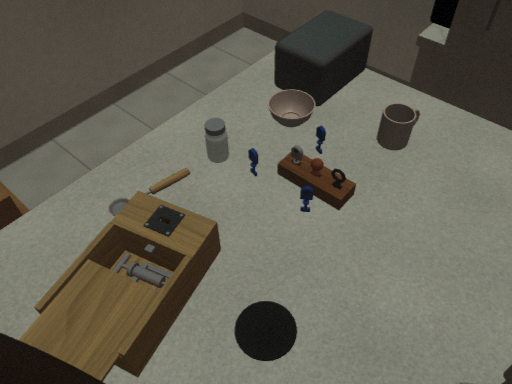

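View pics/wrist0.png

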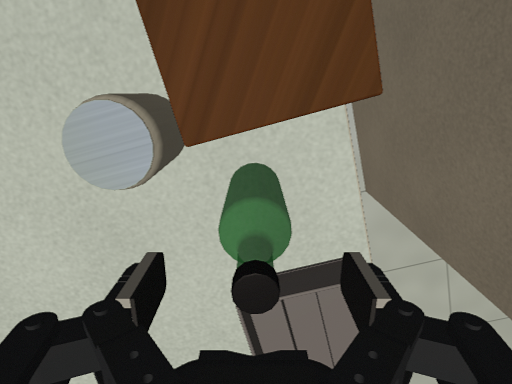

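Run:
```python
import cv2
a=cv2.imread('pics/scene0.png'); b=cv2.imread('pics/side0.png')
def crop(im,x,y,w,h,s,n):
    cv2.imwrite(n,cv2.resize(im[y:y+h,x:x+w],None,fx=s,fy=s,interpolation=cv2.INTER_CUBIC))
crop(a,150,230,100,75,8,'pics/c1.png')
crop(a,280,90,120,90,6,'pics/c2.png')
crop(b,270,135,100,75,8,'pics/c3.png')
crop(b,100,180,130,100,6,'pics/c4.png')
```

```text
(no output)
```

View pics/c1.png

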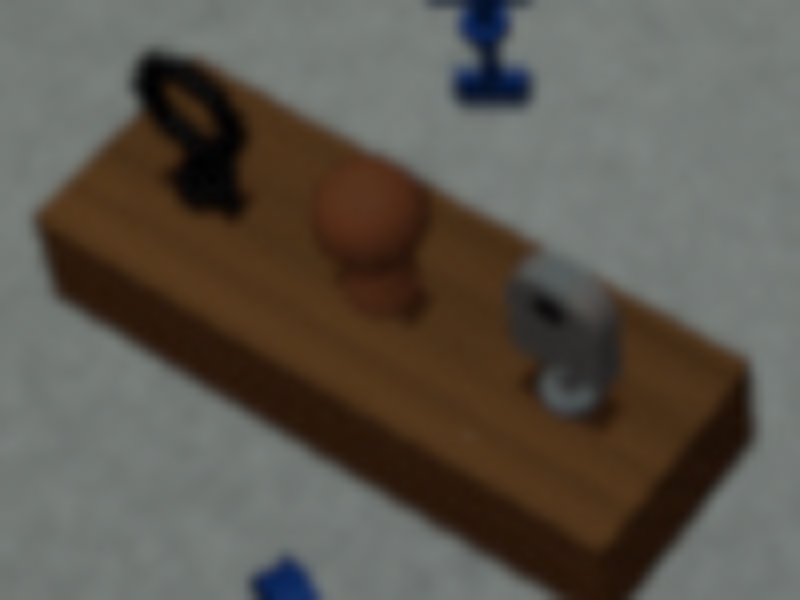

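View pics/c2.png

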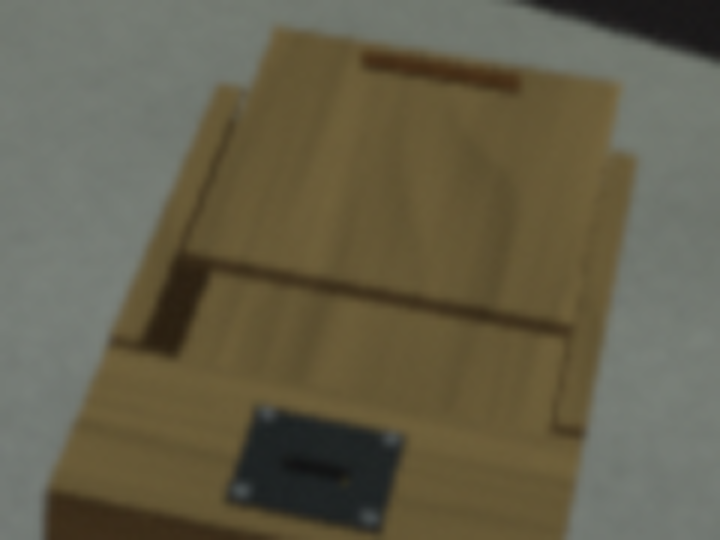

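View pics/c3.png

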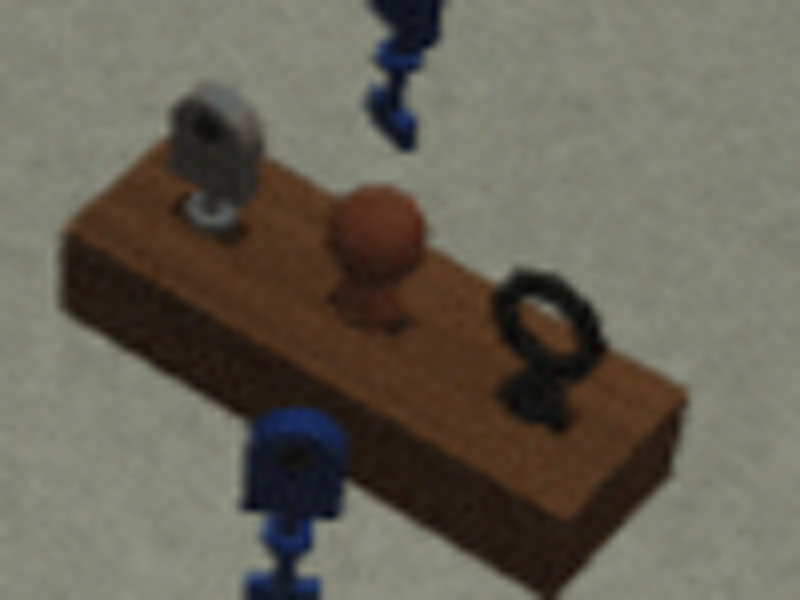

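View pics/c4.png

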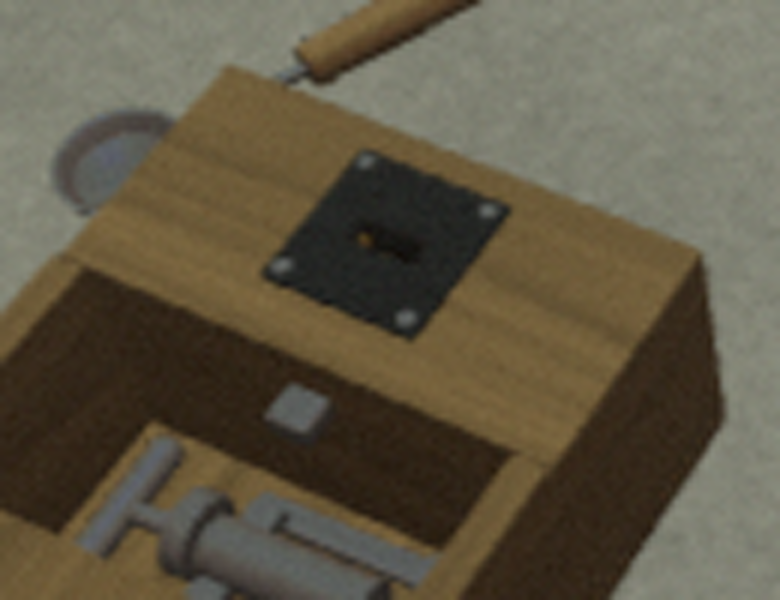

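```bash
cat > h.py <<'E'
import numpy as np, cv2
from plant import manip
from scipy.spatial.transform import Rotation as Ro
def px(c,off,s): return (np.array(c,float)+.5)/s-.5+np.array(off)
def ray(m,p):
    d=m['R'].T@np.linalg.inv(m['mtx'])@np.array([p[0],p[1],1.]); return -m['R'].T@m['t'],d
def onz(m,p,z):
    o,d=ray(m,p); return o+d*(z-o[2])/d[2]
def tri(m1,p1,m2,p2):
    P=[m['mtx']@np.c_[m['R'],m['t']] for m in (m1,m2)]
    X=cv2.triangulatePoints(P[0],P[1],np.array(p1,float).reshape(2,1),np.array(p2,float).reshape(2,1)).ravel()
    return X[:3]/X[3]
def proj(m,X):
    c=m['R']@np.array(X)+m['t']; q=m['mtx']@c; return q[:2]/q[2]
E
python3 - <<'E'
from h import *
np.set_printoptions(precision=4,suppress=True)
A=manip.camera_model('scene');B=manip.camera_model('side')
s1=[(200,58),(40,218),(603,555),(748,362)]
s2=[(685,395),(570,520)][:0]
# corners correspondence: side view is from the opposite-ish
S=[px(c,(150,230),8) for c in s1]
print('stand scene',np.array([onz(A,p,.034) for p in S]))
S2=[px(c,(270,135),8) for c in [(163,143),(68,230),(685,395),(570,520)]]
print('stand side',np.array([onz(B,p,.034) for p in S2]))
P=[px(c,(280,90),6) for c in [(255,405),(407,437),(382,530),(228,500),(316,468)]]
print('plate scene',np.array([onz(A,p,.096) for p in P]))
P2=[px(c,(100,180),6) for c in [(362,150),(510,210),(412,338),(263,272),(390,243)]]
print('plate side',np.array([onz(B,p,.096) for p in P2]))
k1=px((570,392),(150,230),8);k2=px((210,212),(270,135),8)
print('collar',onz(A,k1,.038),onz(B,k2,.038),tri(A,k1,B,k2))
k1=px((548,308),(150,230),8);k2=px((208,128),(270,135),8)
print('hole tri',tri(A,k1,B,k2))
print('lock tri',tri(A,P[4],B,P2[4]))
E
```

```text
stand scene [[ 0.4379 -0.2542  0.034 ]
 [ 0.4392 -0.3131  0.034 ]
 [ 0.6076 -0.3121  0.034 ]
 [ 0.6054 -0.2529  0.034 ]]
stand side [[ 0.6069 -0.2956  0.034 ]
 [ 0.6054 -0.2506  0.034 ]
 [ 0.4385 -0.3099  0.034 ]
 [ 0.437  -0.2532  0.034 ]]
plate scene [[0.6001 0.0657 0.096 ]
 [0.6548 0.0795 0.096 ]
 [0.6686 0.0279 0.096 ]
 [0.6162 0.0125 0.096 ]
 [0.6347 0.0455 0.096 ]]
plate side [[0.6691 0.0294 0.096 ]
 [0.615  0.0152 0.096 ]
 [0.6013 0.0679 0.096 ]
 [0.6551 0.0813 0.096 ]
 [0.6338 0.0483 0.096 ]]
collar [ 0.5777 -0.2842  0.038 ] [ 0.5769 -0.2789  0.038 ] [ 0.5776 -0.282   0.0352]
hole tri [ 0.5775 -0.2819  0.068 ]
lock tri [0.6344 0.0476 0.0946]
```

Run:
```python
from h import *
np.set_printoptions(precision=4,suppress=True)
A=manip.camera_model('scene');W=manip.camera_model('wrist')
print('bottle base',onz(A,(290,57),0),'box etc',onz(A,(365,70),.05))
print(tri(A,(292,2),W,(256,285)))
o=manip.observe(); R=Ro.from_rotvec(o['ee_rot']).as_matrix(); print(R)
print('tcp proj',proj(W,o['tool_pos']), 'cam',-W['R'].T@W['t'])
print('cam in tool',R.T@(-W['R'].T@W['t']-o['tool_pos']), 'Rcam_tool', W['R']@R)
```

```text
bottle base [0.1985 0.6295 0.    ] box etc [0.494  0.5886 0.05  ]
[0.2045 0.615  0.196 ]
[[-0.9659  0.2588 -0.0004]
 [ 0.2588  0.9659 -0.0014]
 [ 0.0001 -0.0015 -1.    ]]
tcp proj [254.846  270.1697] cam [0.0894 0.6476 0.3728]
cam in tool [ 0.0813 -0.001  -0.1283] Rcam_tool [[ 0.0008  1.     -0.    ]
 [-0.9494  0.0007 -0.3142]
 [-0.3142  0.0003  0.9494]]
```

Call:
jog_arm(moves=[[-1,0,0,-0.13,0,0,0],[-1,0,0,-0.13,0,0,0],[-1,-0.11,-0.06,0,0,0,0],[-1,-0.11,-0.06,0,0,0,0],[-1,-0.11,-0.06,0,0,0,0],[-1,-0.11,-0.06,0,0,0,0],[-1,-0.11,-0.06,0,0,0,0],[-1,-0.11,-0.06,0,0,0,0],[-1,-0.11,-0.06,0,0,0,0],[-1,-0.11,-0.06,0,0,0,0],[-1,-0.11,-0.06,0,0,0,0],[-1,-0.11,-0.06,0,0,0,0]])

```text
clock: 1.15
tool_pos: [0.4413, 0.367, 0.3232]
ee_rot: [-0.41, -3.115, 0.0]
ft_force: [1.0, 0.5, -0.9]
opening: 0.0854
```

```bash
python3 -c "
from h import *
np.set_printoptions(precision=4,suppress=True)
o=manip.observe();print(o['joint_pos'],o['tool_pos'],Ro.from_rotvec(o['ee_rot']).as_matrix())"
```

```text
[-0.4969  0.281  -0.2998  1.6567  0.0875  1.2173  0.4931] [0.4413 0.367  0.3232] [[-0.966   0.2587 -0.0002]
 [ 0.2587  0.966  -0.0002]
 [ 0.0001 -0.0002 -1.    ]]
```

Call:
jog_arm(moves=[[-1,-0.06,-0.116,0,0,0,0],[-1,-0.06,-0.116,0,0,0,0],[-1,-0.06,-0.116,0,0,0,0],[-1,-0.06,-0.116,0,0,0,0],[-1,-0.06,-0.116,0,0,0,0],[-1,-0.06,-0.116,0,0,0,0],[-1,-0.06,-0.116,0,0,0,0],[-1,-0.06,-0.116,0,0,0,0],[-1,-0.06,-0.116,0,0,0,0],[-1,0,0,0,0,0,0],[-1,0,0,0,0,0,0]])

```text
clock: 2.07
tool_pos: [0.5159, 0.0211, 0.323]
ee_rot: [-0.419, -3.113, 0.001]
ft_force: [-0.9, 1.5, -0.3]
opening: 0.0853
```

```bash
python3 -c "
from h import *
np.set_printoptions(precision=4,suppress=True)
o=manip.observe();W=manip.camera_model('wrist');im=manip.get_image('wrist');cv2.imwrite('pics/w1.png',im)
np.savez('w1.npz',**W)
print(o['joint_pos'],o['tool_pos'],Ro.from_rotvec(o['ee_rot']).as_matrix(),proj(W,[.635,.047,.096]))"
```

```text
[-0.0349  0.1604 -0.0656  1.7972  0.0119  1.1849  1.1988] [0.5159 0.0211 0.323 ] [[-0.9644  0.2646 -0.0005]
 [ 0.2646  0.9644 -0.0006]
 [ 0.0004 -0.0007 -1.    ]] [297.2777 246.1835]
```

View pics/w1.png

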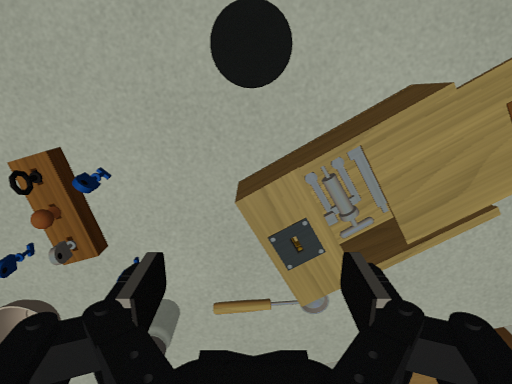

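```bash
python3 -c "
from h import *
np.set_printoptions(precision=4,suppress=True)
W=dict(np.load('w1.npz'));im=cv2.imread('pics/w1.png')
x0,y0=260,210
g=im[y0:y0+70,x0:x0+75]; m=(g.max(2)<75).astype(np.uint8)
m=cv2.morphologyEx(m,cv2.MORPH_CLOSE,np.ones((9,9)))
cs,_=cv2.findContours(m,0,2); c=max(cs,key=cv2.contourArea)
r=cv2.minAreaRect(c); bx=cv2.boxPoints(r)+[x0,y0]; print(r,bx)
P=np.array([onz(W,p,.096) for p in bx]);print(P,P.mean(0)); 
for i in range(4):
  d=P[(i+1)%4]-P[i];print(np.hypot(d[0],d[1]),np.degrees(np.arctan2(d[1],d[0])))
cv2.imwrite('pics/w1c.png',cv2.resize(g,None,fx=8,fy=8,interpolation=2))
cv2.imwrite('pics/w1k.png',cv2.resize(im[140:270,0:115],None,fx=5,fy=5,interpolation=2))
"
```

```text
((36.08989715576172, 34.213966369628906), (39.626487731933594, 44.136505126953125), 62.44719314575195) [[267.3596 236.8559]
 [306.4903 216.4398]
 [324.8202 251.5721]
 [285.6895 271.9881]]
[[0.6118 0.0129 0.096 ]
 [0.5974 0.0673 0.096 ]
 [0.6521 0.0799 0.096 ]
 [0.6685 0.0236 0.096 ]] [0.6325 0.0459 0.096 ]
0.05630093139540168 104.88784069690362
0.05622190698997543 12.983670221481983
0.05869473762029681 -73.78431456682209
0.05770743704517845 -169.33186470451923
```

View pics/w1c.png

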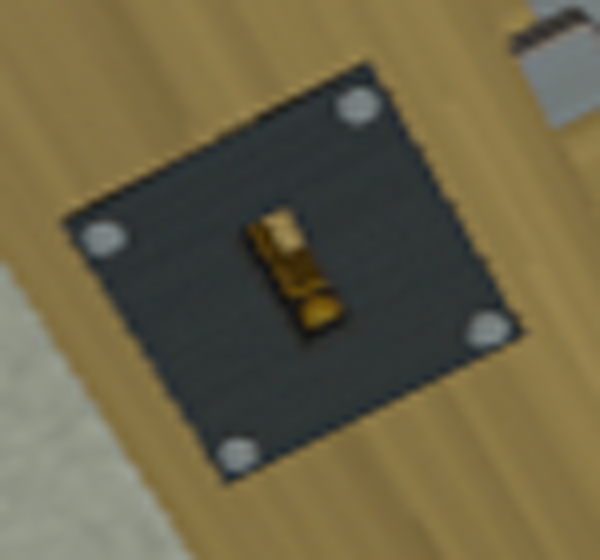

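```bash
python3 -c "
from h import *
np.set_printoptions(precision=4,suppress=True)
W=dict(np.load('w1.npz'))
f=lambda c:onz(W,px(c,(260,210),8),.096)
P=np.array([f(c) for c in [(63,220),(370,62),(525,330),(225,485)]]);print(P,P.mean(0))
for i in range(4):
  d=P[(i+1)%4]-P[i];print(np.hypot(d[0],d[1]),np.degrees(np.arctan2(d[1],d[0])))
S=np.array([f(c) for c in [(243,228),(293,208),(347,318),(303,340)]]);print(S,S.mean(0))
"
```

```text
[[0.6121 0.0129 0.096 ]
 [0.5983 0.0662 0.096 ]
 [0.6512 0.0806 0.096 ]
 [0.6665 0.0268 0.096 ]] [0.632  0.0466 0.096 ]
0.05508454256291571 104.55297884679162
0.05480139850043583 15.210951303987436
0.05597750413299699 -74.06172737787975
0.05615161826545369 -165.69934798318803
[[0.6211 0.0405 0.096 ]
 [0.6198 0.049  0.096 ]
 [0.6414 0.0531 0.096 ]
 [0.6434 0.0453 0.096 ]] [0.6314 0.047  0.096 ]
```

View pics/w1k.png

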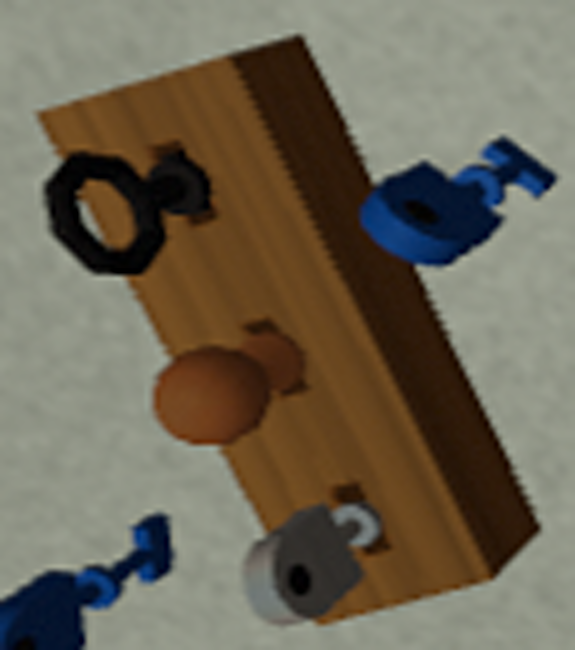

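Call:
jog_arm(moves=[[-1,-0.058,-0.115,0,0,0,0],[-1,-0.058,-0.115,0,0,0,0],[-1,-0.058,-0.115,0,0,0,0],[-1,-0.058,-0.115,0,0,0,0],[-1,-0.058,-0.115,0,0,0,0],[-1,-0.058,-0.115,0,0,0,0],[-1,-0.058,-0.115,0,0,0,0],[-1,-0.058,-0.115,0,0,0,0],[-1,0,0,0.1,0,0,-0.058],[-1,0,0,0.1,0,0,-0.058],[-1,0,0,0.1,0,0,-0.058],[-1,0,0,0,0,0,0]])

```text
clock: 3.12
tool_pos: [0.5759, -0.2742, 0.2261]
ee_rot: [0.028, -3.131, -0.01]
ft_force: [-1.2, 0.3, -0.8]
opening: 0.0854
```

```bash
python3 -c "
from h import *
np.set_printoptions(precision=4,suppress=True)
o=manip.observe();W=manip.camera_model('wrist');im=manip.get_image('wrist');cv2.imwrite('pics/w2.png',im)
np.savez('w2.npz',**W)
A=manip.camera_model('scene');B=manip.camera_model('side')
for p,q in [((272,279),(254,174)),((210,241),(306,210)),((191,327),(321,151))]: print(onz(A,p,0),onz(B,q,0))
print(o['joint_pos'],o['tool_pos'],Ro.from_rotvec(o['ee_rot']).as_matrix(),proj(W,[.5775,-.282,.038]))"
```

```text
[ 0.6438 -0.2113 -0.    ] [ 0.6468 -0.2141  0.    ]
[ 0.4849 -0.2031  0.    ] [ 0.4904 -0.2067  0.    ]
[ 0.5772 -0.3746  0.    ] [ 0.5737 -0.3765  0.    ]
[ 0.3664  0.4693  0.0501  1.6043 -0.0275  1.0809  2.0129] [ 0.5759 -0.2742  0.2261] [[-0.9998 -0.0178 -0.0106]
 [-0.0178  0.9998  0.0064]
 [ 0.0104  0.0065 -0.9999]] [245.0775 176.0486]
```

View pics/w2.png

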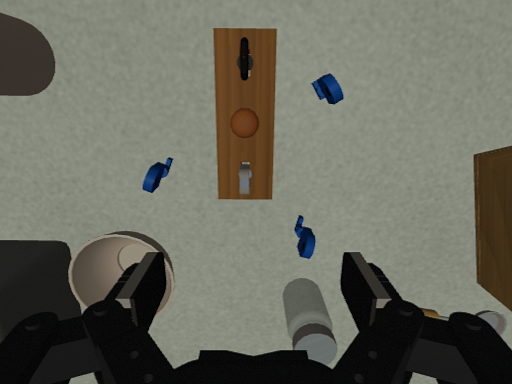

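```bash
python3 -c "
from h import *
im=cv2.imread('pics/w2.png')
cv2.imwrite('pics/w2c.png',cv2.resize(im[145:215,205:285],None,fx=8,fy=8,interpolation=2))
o=manip.observe();print(o['tool_pos'],Ro.from_rotvec(o['ee_rot']).as_matrix())
"
```

```text
[ 0.5773005  -0.2749951   0.22948002] [[-0.99989242 -0.01284359 -0.00708413]
 [-0.0128768   0.99990622  0.00466296]
 [ 0.00702358  0.00475368 -0.99996404]]
```

View pics/w2c.png

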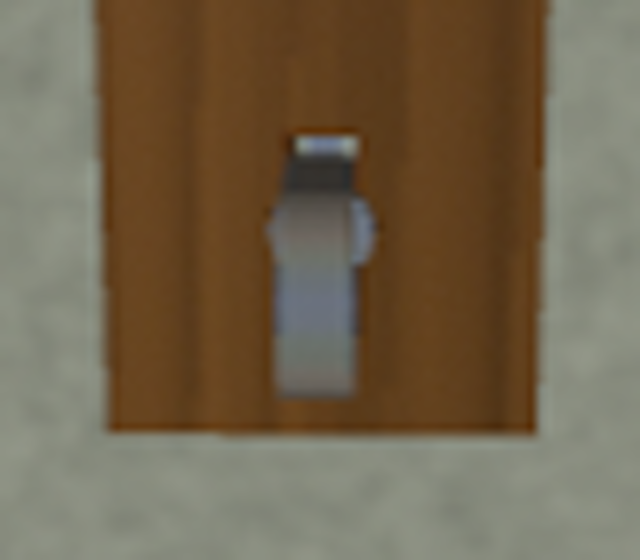

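Call:
jog_arm(moves=[[-1,0,-0.023,0.05,0,0,0],[-1,0,0,0.1,0,0,0],[-1,0,0,0.1,0,0,0],[-1,0,0,0.1,0,0,0],[-1,0,0,0.06,0,0,0],[-1,0,0,0,0,0,0],[-1,0,0,0,0,0,0]])

```text
clock: 3.75
tool_pos: [0.5802, -0.2844, 0.1115]
ee_rot: [-0.018, 3.141, 0.0]
ft_force: [0.3, -0.5, -0.5]
opening: 0.0858
```

```bash
python3 -c "
from h import *
np.set_printoptions(precision=4,suppress=True)
for n in ('side','scene'): cv2.imwrite(f'pics/{n}2.png',manip.get_image(n))
o=manip.observe();print(o['tool_pos'],Ro.from_rotvec(o['ee_rot']).as_matrix(),o['ft_force'])
a=cv2.imread('pics/side2.png');cv2.imwrite('pics/side2c.png',cv2.resize(a[80:230,220:380],None,fx=4,fy=4,interpolation=2))
"
```

```text
[ 0.5813 -0.2856  0.1133] [[-0.9999 -0.0114  0.0041]
 [-0.0114  0.9999 -0.0016]
 [-0.0041 -0.0017 -1.    ]] [ 0.794  -0.1304  0.6993]
```

View pics/side2c.png

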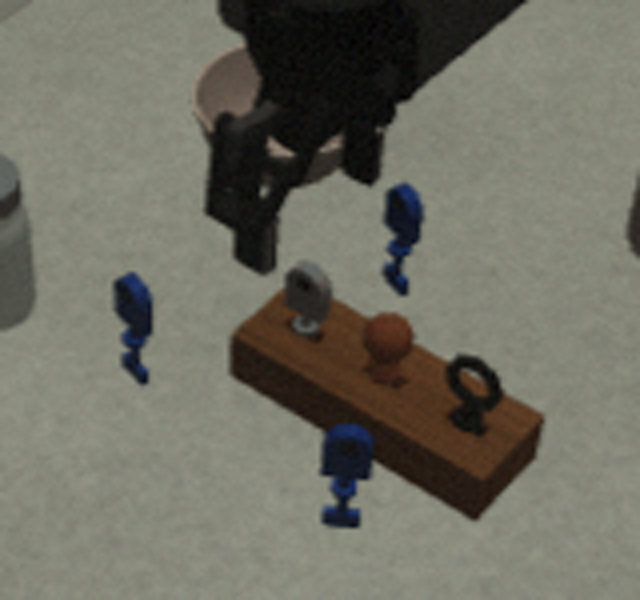

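Call:
jog_arm(moves=[[-1,0.013,0.01,0.06,0,0,0],[-1,0,0,0.06,0,0,0],[-1,0,0,0.04,0,0,0],[-1,0,0,0,0,0,0],[-1,0,0,0,0,0,0]])

```text
clock: 4.27
tool_pos: [0.5755, -0.2826, 0.0631]
ee_rot: [-0.018, 3.141, -0.0]
ft_force: [0.4, 0.0, -0.2]
opening: 0.0856
```

```bash
python3 -c "
from h import *
np.set_printoptions(precision=4,suppress=True)
for n in ('side','scene'): cv2.imwrite(f'pics/{n}3.png',manip.get_image(n))
o=manip.observe();print(o['tool_pos'],Ro.from_rotvec(o['ee_rot']).as_matrix(),o['ft_force'])
a=cv2.imread('pics/side3.png')[100:220,230:370];b=cv2.imread('pics/scene3.png')[200:320,150:290]
cv2.imwrite('pics/3c.png',cv2.resize(np.hstack([a,b]),None,fx=2.8,fy=2.8,interpolation=2))
"
```

```text
[ 0.5762 -0.283   0.0639] [[-0.9999 -0.0113  0.0023]
 [-0.0113  0.9999 -0.001 ]
 [-0.0023 -0.001  -1.    ]] [ 0.2183 -0.3108  0.3187]
```

View pics/3c.png

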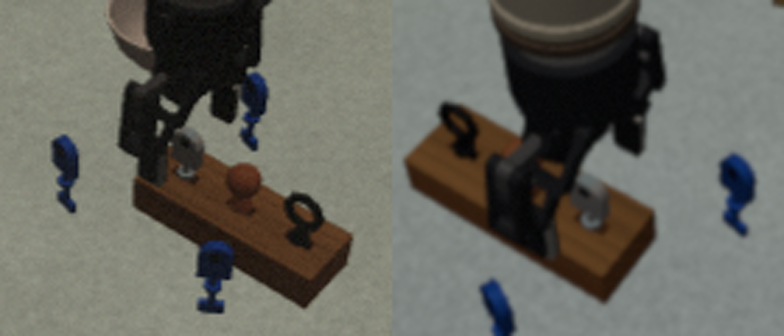

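Call:
jog_arm(moves=[[1,0,0,0.005,0,0,0],[1,0,0,0,0,0,0],[1,0,0,0,0,0,0],[1,0,0,0,0,0,0],[1,0,0,0,0,0,0],[1,0,0,0,0,0,0],[1,0,0,0,0,0,0],[1,0,0,0,0,0,0]], squeeze=70)

```text
clock: 5.03
tool_pos: [0.575, -0.2824, 0.0609]
ee_rot: [-0.018, 3.142, 0.0]
ft_force: [0.6, -0.4, 2.4]
opening: 0.008
```

```bash
python3 -c "
from h import *
np.set_printoptions(precision=4,suppress=True)
for n in ('side','scene'): cv2.imwrite(f'pics/{n}4.png',manip.get_image(n))
o=manip.observe();print(o['opening'],o['tool_pos'],Ro.from_rotvec(o['ee_rot']).as_matrix(),o['ft_force'])
a=cv2.imread('pics/side4.png')[100:220,230:370];b=cv2.imread('pics/scene4.png')[200:320,150:290]
cv2.imwrite('pics/4c.png',cv2.resize(np.hstack([a,b]),None,fx=2.8,fy=2.8,interpolation=2))
"
```

```text
0.007733635769266024 [ 0.575  -0.2824  0.0609] [[-0.9999 -0.0116  0.    ]
 [-0.0116  0.9999  0.    ]
 [-0.      0.     -1.    ]] [-0.3249 -0.1316  1.6855]
```

View pics/4c.png

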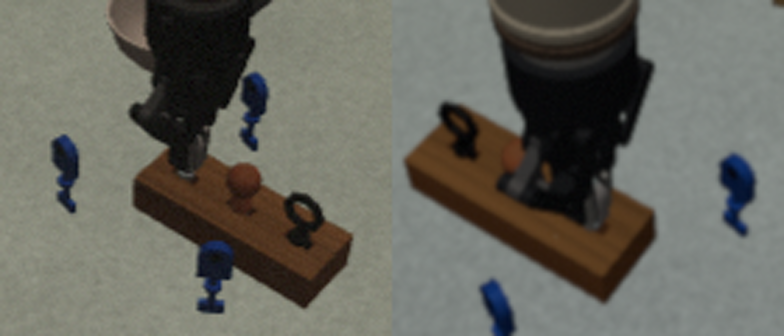

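Call:
jog_arm(moves=[[1,0,0,-0.03,0,0,0],[1,0,0,-0.06,0,0,0],[1,0,0,-0.08,0,0,0],[1,0,0,-0.08,0,0,0],[1,0,0,-0.1,0,0,0],[1,0,0,-0.1,0,0,0],[1,0,0,-0.1,0,0,0],[1,0,0,0,0,0,0],[1,0,0,0,0,0,0],[1,0,0,0,0,0,0]])

```text
clock: 5.97
tool_pos: [0.5746, -0.2822, 0.2258]
ee_rot: [0.018, -3.141, -0.0]
ft_force: [-0.7, 0.7, -1.3]
opening: 0.0079
```

```bash
python3 -c "
from h import *
np.set_printoptions(precision=4,suppress=True)
for n in ('side','scene','wrist'): cv2.imwrite(f'pics/{n}5.png',manip.get_image(n))
o=manip.observe();print(o['opening'],o['tool_pos'],Ro.from_rotvec(o['ee_rot']).as_matrix(),o['ft_force'])
a=cv2.imread('pics/side5.png')[40:200,230:390];b=cv2.imread('pics/scene5.png')[140:300,140:300]
cv2.imwrite('pics/5c.png',cv2.resize(np.hstack([a,b]),None,fx=2.5,fy=2.5,interpolation=2))
"
```

```text
0.007887293968633335 [ 0.574  -0.2819  0.2241] [[-0.9999 -0.0116 -0.0028]
 [-0.0116  0.9999  0.0012]
 [ 0.0027  0.0013 -1.    ]] [-0.0374  0.3014 -0.9526]
```

View pics/5c.png

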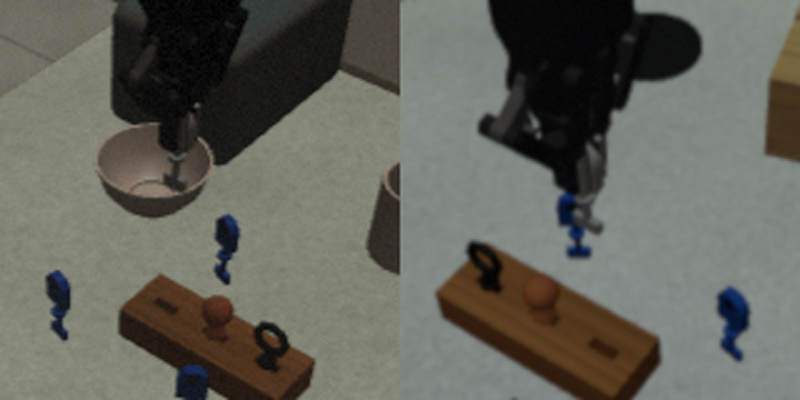

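View pics/wrist5.png

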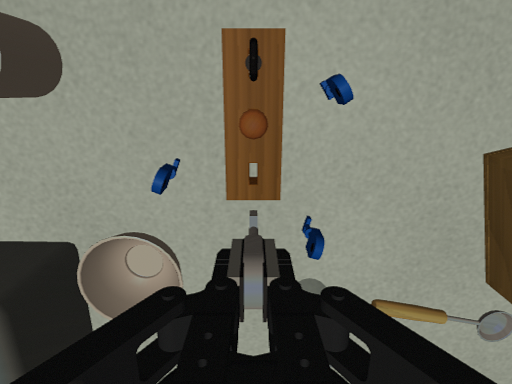

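```bash
python3 -c "
from h import *
np.set_printoptions(precision=4,suppress=True)
W=manip.camera_model('wrist');o=manip.observe();R=Ro.from_rotvec(o['ee_rot']).as_matrix();t=o['tool_pos'];print(t)
for v in [(-.0125,0,.057),(.0075,0,.057),(-.0125,0,.045),(.0075,0,.045),(-.0025,0,.024),(-.0155,0,.013),(-.0155,0,-.01)]: print(v,proj(W,t+R@v))
a=cv2.imread('pics/wrist5.png')[190:330,190:320];cv2.imwrite('pics/5w.png',cv2.resize(a,None,fx=4,fy=4,interpolation=2))
"
```

```text
[ 0.574  -0.2819  0.2241]
(-0.0125, 0, 0.057) [254.0304 239.8471]
(0.0075, 0, 0.057) [254.0877 212.1526]
(-0.0125, 0, 0.045) [254.1018 248.5058]
(0.0075, 0, 0.045) [254.165  219.4209]
(-0.0025, 0, 0.024) [254.2866 250.7423]
(-0.0155, 0, 0.013) [254.3285 282.2978]
(-0.0155, 0, -0.01) [254.56   311.3429]
```

View pics/5w.png

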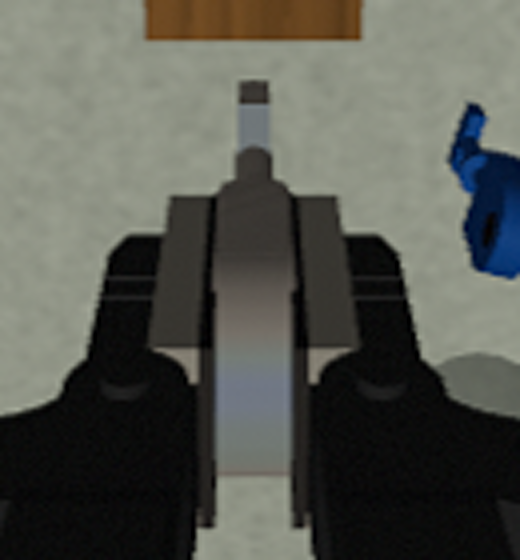

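Call:
jog_arm(moves=[[1,-0.02,0.06,0,0,0,0],[1,-0.02,0.11,0,0,0,0],[1,-0.02,0.11,0,0,0,0],[1,-0.02,0.11,0,0,0,0],[1,-0.02,0.11,0,0,0,0],[1,-0.02,0.11,0,0,0,0],[1,-0.02,0.11,0,0,0,0],[1,-0.02,0.11,0,0,0,0],[1,-0.02,0.11,0,0,0,0],[1,-0.02,0.11,0,0,0,0],[1,-0.006,0.05,0,0,0,0]])

```text
clock: 7.03
tool_pos: [0.6325, 0.0549, 0.2244]
ee_rot: [0.028, -3.14, -0.005]
ft_force: [-0.5, 1.4, -0.6]
opening: 0.0078
```

Call:
jog_arm(moves=[[1,0,0,0,0,0,-0.053],[1,0,0,0,0,0,-0.053],[1,0,0,0,0,0,-0.053],[1,0,0,0,0,0,0],[1,0,0,0,0,0,0],[1,0,0,0,0,0,0],[1,0,0,0,0,0,0]])

```text
clock: 7.62
tool_pos: [0.6328, 0.0478, 0.2254]
ee_rot: [0.406, -3.115, 0.0]
ft_force: [-0.1, 0.8, -0.8]
opening: 0.0077
```

```bash
cat >> h.py <<'E'
np.set_printoptions(precision=4,suppress=True)
def st():
    o=manip.observe();R=Ro.from_rotvec(o['ee_rot']).as_matrix()
    print('t',o['clock'],'pos',o['tool_pos'],'yaw_y',np.degrees(np.arctan2(R[1,1],R[0,1])),'z',R[:,2],'F',o['ft_force'],'M',o['torque'],'q7',o['joint_pos'][6],'op',o['opening'])
    return o,R
E
python3 -c "
from h import *
o,R=st()
W=manip.camera_model('wrist');np.savez('w6.npz',**W)
for n in ('wrist','side','scene'): cv2.imwrite(f'pics/{n}6.png',manip.get_image(n))
print(R)
a=cv2.imread('pics/wrist6.png')[170:330,170:340];cv2.imwrite('pics/6w.png',cv2.resize(a,None,fx=3.5,fy=3.5,interpolation=2))
a=cv2.imread('pics/side6.png')[130:270,90:230];b=cv2.imread('pics/scene6.png')[80:220,270:410]
cv2.imwrite('pics/6c.png',cv2.resize(np.hstack([a,b]),None,fx=2.8,fy=2.8,interpolation=2))
"
```

```text
t 7.6167 pos [0.6328 0.0478 0.2254] yaw_y 104.84416970701209 z [-0.0006 -0.0001 -1.    ] F [-0.1392  0.7589 -0.7511] M [-0.0037  0.0031  0.033 ] q7 1.67537721592523 op 0.00774589403064997
[[-0.9666 -0.2562 -0.0006]
 [-0.2562  0.9666 -0.0001]
 [ 0.0006  0.     -1.    ]]
```

View pics/6w.png

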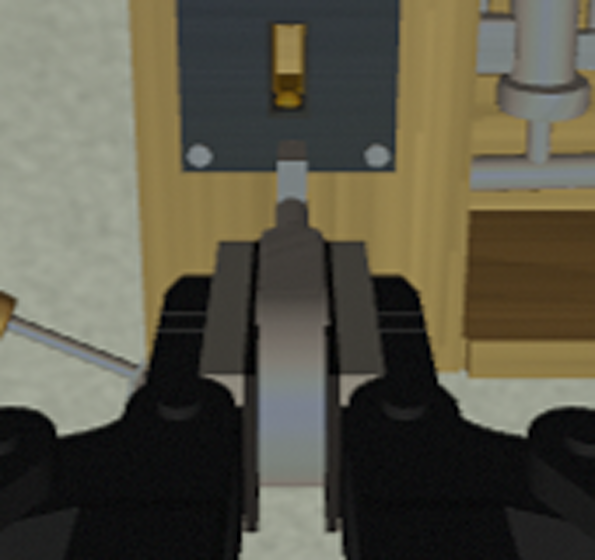

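View pics/6c.png

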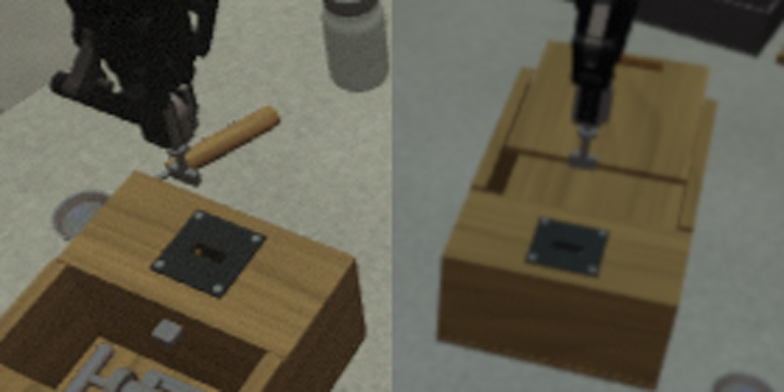

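```bash
python3 -c "
from h import *
W=dict(np.load('w6.npz'));t=np.array([.6328,.0478,.2254]);R=np.array([[-0.9666,-0.2562,-0.0006],[-0.2562,0.9666,-.0001],[.0006,0,-1]])
f=lambda c,z:R.T@(onz(W,px(c,(170,170),3.5),z)-t)
for c in [(271,23),(307,23),(307,110),(271,110)]: print('slot',f(c,.096))
for c in [(178,0),(398,0),(182,171),(395,171)]: print('plate',f(c,.096))
for c in [(279,140),(307,140)]: print('tipedge',f(c,.2254-.057))
for c in [(279,160),(307,160)]: print('bit top edge',f(c,.2254-.045))
for c in [(291,487)]: print('bow',f(c,.2254+.014))
o=manip.observe();print(o['tool_pos'])
"
```

```text
slot [ 0.0123 -0.0055  0.1294]
slot [0.0123 0.0034 0.1294]
slot [-0.0107  0.0035  0.1294]
slot [-0.0107 -0.0057  0.1294]
plate [ 0.0182 -0.0285  0.1294]
plate [0.0182 0.0259 0.1294]
plate [-0.0276 -0.029   0.1294]
plate [-0.0275  0.0266  0.1294]
tipedge [ 0.0094 -0.0028  0.057 ]
tipedge [0.0094 0.0024 0.057 ]
bit top edge [ 0.0103 -0.0027  0.045 ]
bit top edge [0.0103 0.0022 0.045 ]
bow [-0.0107 -0.0006 -0.014 ]
[0.6329 0.0482 0.2258]
```

Call:
jog_arm(moves=[[1,0.003,-0.003,0.05,0,0,0],[1,0,0,0.06,0,0,0],[1,0,0,0.05,0,0,0],[1,0,0,0.03,0,0,0],[1,0,0,0,0,0,0],[1,0,0,0,0,0,0],[1,0,0,0,0,0,0],[1,0,0,0,0,0,0],[1,0,0,0,0,0,0]])

```text
clock: 8.52
tool_pos: [0.6331, 0.0472, 0.1699]
ee_rot: [-0.409, 3.113, -0.0]
ft_force: [0.3, 0.4, -0.1]
opening: 0.0082
```

```bash
python3 -c "
from h import *
o,R=st()
W=manip.camera_model('wrist');np.savez('w7.npz',**W,tp=o['tool_pos'],RR=R)
for n in ('wrist','side','scene'): cv2.imwrite(f'pics/{n}7.png',manip.get_image(n))
a=cv2.imread('pics/wrist7.png')[170:330,170:340];cv2.imwrite('pics/7w.png',cv2.resize(a,None,fx=3.5,fy=3.5,interpolation=2))
a=cv2.imread('pics/side7.png')[180:250,120:200];b=cv2.imread('pics/scene7.png')[130:200,295:375]
cv2.imwrite('pics/7c.png',cv2.resize(np.hstack([a,b]),None,fx=5,fy=5,interpolation=2))
"
```

```text
t 8.5167 pos [0.6331 0.0472 0.1699] yaw_y 104.96501154887208 z [ 0.0019  0.0002 -1.    ] F [ 0.2525  0.3731 -0.0727] M [-0.0176 -0.0402  0.0195] q7 1.672527718492946 op 0.008215961168654898
```

View pics/7w.png

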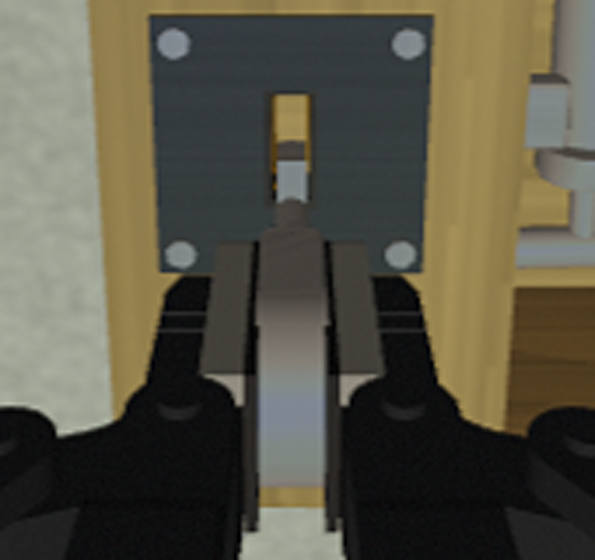

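View pics/7c.png

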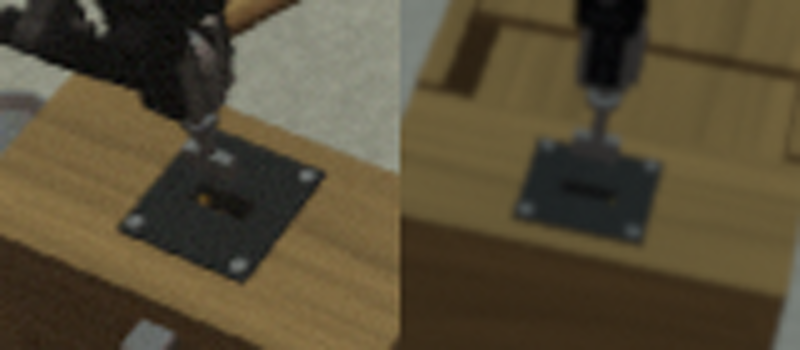

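```bash
python3 -c "
from h import *
d=np.load('w7.npz');W=dict(d);t=d['tp'];R=d['RR']
f=lambda c,z:R.T@(onz(W,px(c,(170,170),3.5),z)-t)
print('slot',f((268,93),.096),f((312,93),.096),f((266,204),.096),f((310,204),.096))
P=np.array([f(c,.096) for c in [(149,15),(433,15),(160,272),(422,272)]]);print('plate',P,P.mean(0))
print(f((277,142),t[2]-.057),f((307,142),t[2]-.057),f((277,161),t[2]-.045),f((307,161),t[2]-.045))
"
```

```text
slot [ 0.0128 -0.0052  0.0739] [0.0129 0.0036 0.0739] [-0.0114 -0.0057  0.0739] [-0.0114  0.0033  0.0739]
plate [[ 0.0289 -0.0283  0.0739]
 [ 0.0289  0.0271  0.0739]
 [-0.0272 -0.0283  0.074 ]
 [-0.0271  0.0271  0.074 ]] [ 0.0009 -0.0006  0.0739]
[ 0.009  -0.0032  0.057 ] [0.009  0.0024 0.057 ] [ 0.0102 -0.003   0.045 ] [0.0102 0.0022 0.045 ]
```

Call:
jog_arm(moves=[[1,0.003,-0.001,0.02,0,0,0],[1,0,0,0.02,0,0,0],[1,0,0,0.007,0,0,0],[1,0,0,0,0,0,0],[1,0,0,0,0,0,0],[1,0,0,0,0,0,0]])

```text
clock: 9.17
tool_pos: [0.6316, 0.0467, 0.1546]
ee_rot: [0.409, -3.115, -0.0]
ft_force: [0.7, -0.5, -1.1]
opening: 0.0079
```

```bash
python3 -c "
from h import *
o,R=st()
W=manip.camera_model('wrist');np.savez('w8.npz',**W,tp=o['tool_pos'],RR=R)
for n in ('wrist','side','scene'): cv2.imwrite(f'pics/{n}8.png',manip.get_image(n))
a=cv2.imread('pics/wrist8.png')[170:330,170:340];cv2.imwrite('pics/8w.png',cv2.resize(a,None,fx=3.5,fy=3.5,interpolation=2))
a=cv2.imread('pics/side8.png')[180:250,120:200];b=cv2.imread('pics/scene8.png')[130:200,295:375]
cv2.imwrite('pics/8c.png',cv2.resize(np.hstack([a,b]),None,fx=5,fy=5,interpolation=2))
"
```

```text
t 9.1667 pos [0.6316 0.0467 0.1546] yaw_y 104.97054595302953 z [-0.0001  0.     -1.    ] F [ 0.7475 -0.518  -1.1076] M [0.0062 0.0077 0.0479] q7 1.671625294597606 op 0.0079145699687531
```

View pics/8w.png

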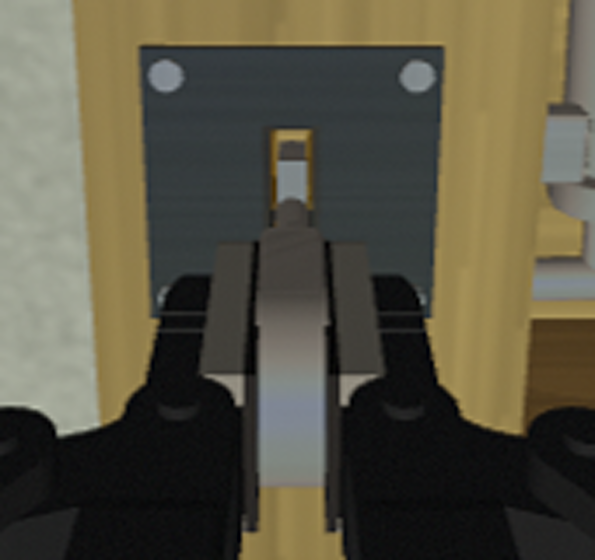

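View pics/8c.png

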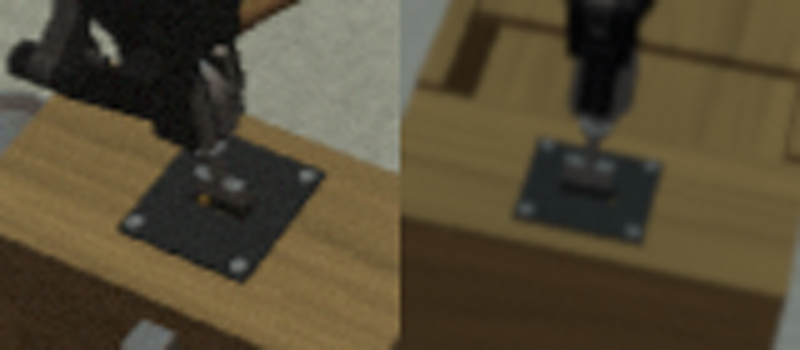

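```bash
python3 -c "
from h import *
d=np.load('w8.npz');W=dict(d);t=d['tp'];R=d['RR']
f=lambda c,z:R.T@(onz(W,px(c,(170,170),3.5),z)-t)
print('slot',f((268,128),.096),f((314,128),.096))
P=np.array([f(c,.096) for c in [(140,46),(444,46),(151,317),(433,317)]]);print('plate',P,P.mean(0))
print(f((278,142),t[2]-.057),f((307,142),t[2]-.057),f((278,161),t[2]-.045),f((307,161),t[2]-.045))
st()
"
```

```text
slot [ 0.0112 -0.0049  0.0586] [0.0112 0.0037 0.0586]
plate [[ 0.0271 -0.0281  0.0586]
 [ 0.0271  0.0272  0.0586]
 [-0.0288 -0.0283  0.0586]
 [-0.0288  0.0276  0.0586]] [-0.0008 -0.0004  0.0586]
[ 0.009 -0.003  0.057] [0.009  0.0023 0.057 ] [ 0.0102 -0.0029  0.045 ] [0.0102 0.0022 0.045 ]
t 9.3167 pos [0.6317 0.0467 0.1549] yaw_y 104.97058740698722 z [ 0.0004  0.0001 -1.    ] F [-0.4248  0.7715 -0.434 ] M [ 0.0165 -0.0358 -0.0153] q7 1.671668337108331 op 0.007838858287358454
```

Call:
jog_arm(moves=[[1,0,0,0.0035,0,0,0],[1,0,0,0.0035,0,0,0],[1,0,0,0.0035,0,0,0],[1,0,0,0.0035,0,0,0],[1,0,0,0.0035,0,0,0],[1,0,0,0.0035,0,0,0],[1,0,0,0.0,0,0,0]])

```text
clock: 9.9
tool_pos: [0.6316, 0.0467, 0.1481]
ee_rot: [0.409, -3.115, -0.0]
ft_force: [0.2, -0.0, -0.5]
opening: 0.0075
```

```bash
python3 -c "
from h import *
o,R=st()"
```

```text
t 9.9 pos [0.6316 0.0467 0.1481] yaw_y 104.97238738510512 z [-0.      0.0001 -1.    ] F [ 0.2435 -0.0078 -0.5457] M [ 0.0446 -0.0557  0.0098] q7 1.6709187171528856 op 0.007465661332041462
```

Call:
jog_arm(moves=[[1,0,0,0.003,0,0,0.03],[1,0,0,0.003,0,0,-0.03],[1,0,0,0.003,0,0,-0.03],[1,0,0,0.003,0,0,0.03],[1,0,0,0.003,0,0,0.03],[1,0,0,0.003,0,0,-0.03],[1,0,0,0.003,0,0,-0.03],[1,0,0,0.003,0,0,0.03],[1,0,0,0,0,0,0]])

```text
clock: 10.65
tool_pos: [0.6318, 0.0463, 0.1418]
ee_rot: [-0.406, 3.115, -0.0]
ft_force: [-0.5, -0.6, 3.8]
opening: 0.0075
```

```bash
python3 -c "
from h import *
o,R=st()"
```

```text
t 10.65 pos [0.6318 0.0463 0.1418] yaw_y 104.85131627176044 z [ 0.0004 -0.0002 -1.    ] F [-0.5074 -0.5569  3.8254] M [-0.2558  0.3217 -0.0054] q7 1.6684939819207965 op 0.007487044274348716
```

Call:
jog_arm(moves=[[1,0,0,0.003,0,0,0.03],[1,0,0,0.003,0,0,-0.03],[1,0,0,0.003,0,0,-0.03],[1,0,0,0.003,0,0,0.03],[1,0,0,0.003,0,0,0.03],[1,0,0,0.003,0,0,-0.03],[1,0,0,0.003,0,0,-0.03],[1,0,0,0.003,0,0,0.03],[1,0,0,0,0,0,0]])

```text
clock: 11.4
tool_pos: [0.6328, 0.0469, 0.1346]
ee_rot: [-0.407, 3.112, 0.0]
ft_force: [2.8, 0.4, 0.7]
opening: 0.0079
```

```bash
python3 -c "
from h import *
o,R=st()"
```

```text
t 11.4 pos [0.6328 0.0469 0.1346] yaw_y 104.90880104751949 z [ 0.0027  0.0006 -1.    ] F [2.8091 0.3827 0.7341] M [ 0.2036 -0.6843 -0.0787] q7 1.668290965780128 op 0.007944369704824657
```

Call:
jog_arm(moves=[[1,0,0,0.003,0,0,0.03],[1,0,0,0.003,0,0,-0.03],[1,0,0,0.003,0,0,-0.03],[1,0,0,0.003,0,0,0.03],[1,0,0,0.003,0,0,0.03],[1,0,0,0.003,0,0,-0.03],[1,0,0,0.003,0,0,-0.03],[1,0,0,0.003,0,0,0.03],[1,0,0,0,0,0,0]])

```text
clock: 12.15
tool_pos: [0.6321, 0.0469, 0.1267]
ee_rot: [-0.409, 3.114, 0.0]
ft_force: [2.6, 1.3, -2.0]
opening: 0.0078
```

```bash
python3 -c "
from h import *
o,R=st()
for n in ('side','scene'): cv2.imwrite(f'pics/{n}9.png',manip.get_image(n))
a=cv2.imread('pics/side9.png')[180:250,120:200];b=cv2.imread('pics/scene9.png')[130:200,295:375]
cv2.imwrite('pics/9c.png',cv2.resize(np.hstack([a,b]),None,fx=5,fy=5,interpolation=2))
"
```

```text
t 12.15 pos [0.6321 0.0469 0.1267] yaw_y 104.95434184273707 z [ 0.0012  0.0004 -1.    ] F [ 2.5875  1.2949 -2.0097] M [ 0.1757 -0.6422 -0.0301] q7 1.668021224326908 op 0.007845505578134855
```

View pics/9c.png

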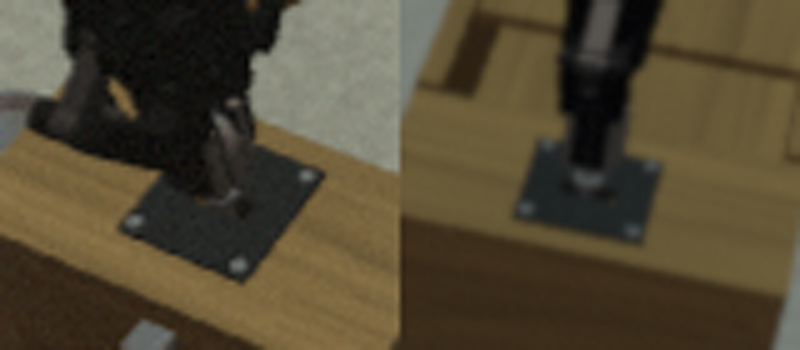

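Call:
jog_arm(moves=[[1,0,0,0.003,0,0,0.02],[1,0,0,0.003,0,0,-0.02],[1,0,0,0.003,0,0,-0.02],[1,0,0,0.003,0,0,0.02],[1,0,0,0,0,0,0],[1,0,0,0,0,0,0]])

```text
clock: 12.75
tool_pos: [0.6317, 0.0468, 0.1233]
ee_rot: [-0.412, 3.114, 0.0]
ft_force: [2.2, 0.7, -1.6]
opening: 0.008
```

```bash
python3 -c "
from h import *
o,R=st()"
```

```text
t 12.75 pos [0.6317 0.0468 0.1233] yaw_y 105.05846398947754 z [ 0.0003  0.0001 -1.    ] F [ 2.2471  0.6813 -1.5628] M [ 0.132  -0.5557 -0.0116] q7 1.6691967086005985 op 0.007994969413450084
```

Not yet seated (no upward force); push further slowly.

Call:
jog_arm(moves=[[1,0,0,0.003,0,0,0],[1,0,0,0.003,0,0,0],[1,0,0,0.003,0,0,0],[1,0,0,0,0,0,0],[1,0,0,0,0,0,0]])

```text
clock: 13.17
tool_pos: [0.6319, 0.0467, 0.1227]
ee_rot: [-0.411, 3.114, -0.0]
ft_force: [-3.1, -0.2, 12.8]
opening: 0.0081
```

```bash
python3 -c "
from h import *
o,R=st()
W=manip.camera_model('wrist');np.savez('w10.npz',**W,tp=o['tool_pos'],RR=R)
for n in ('wrist','side','scene'): cv2.imwrite(f'pics/{n}10.png',manip.get_image(n))
a=cv2.imread('pics/side10.png')[180:250,120:200];b=cv2.imread('pics/scene10.png')[130:200,295:375]
cv2.imwrite('pics/10c.png',cv2.resize(np.hstack([a,b]),None,fx=5,fy=5,interpolation=2))
a=cv2.imread('pics/wrist10.png')[170:330,170:340];cv2.imwrite('pics/10w.png',cv2.resize(a,None,fx=3.5,fy=3.5,interpolation=2))
"
```

```text
t 13.1667 pos [0.6319 0.0467 0.1227] yaw_y 105.02111751649683 z [ 0.0009  0.     -1.    ] F [-3.0954 -0.1585 12.7929] M [0.047  0.7992 0.0083] q7 1.6683719536633828 op 0.008124123065037325
```

View pics/10c.png

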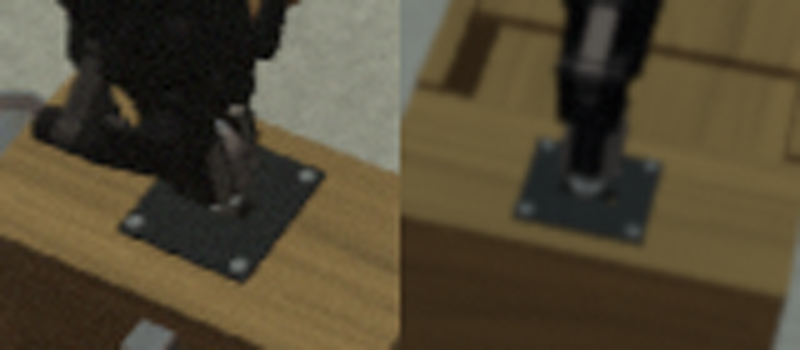

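View pics/10w.png

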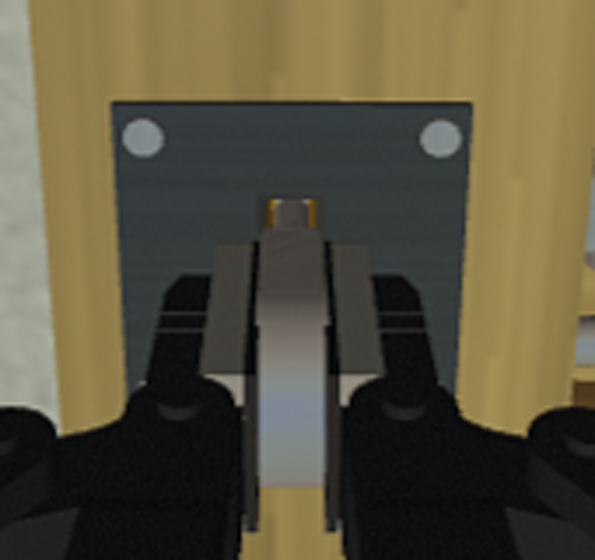

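Call:
jog_arm(moves=[[1,0,0,0,0,0,0.02],[1,0,0,0,0,0,0.04],[1,0,0,0,0,0,0.045],[1,0,0,0,0,0,0.045],[1,0,0,0,0,0,0.045],[1,0,0,0,0,0,0.045],[1,0,0,0,0,0,0]])

```text
clock: 13.9
tool_pos: [0.6322, 0.0472, 0.1227]
ee_rot: [0.185, 3.134, 0.001]
ft_force: [-2.5, 1.5, 12.1]
opening: 0.0078
```

```bash
python3 -c "
from h import *
o,R=st()"
```

```text
t 13.9 pos [0.6322 0.0472 0.1227] yaw_y 83.23593202728122 z [ 0.0017  0.0005 -1.    ] F [-2.4831  1.4785 12.094 ] M [0.1604 0.493  0.0525] q7 1.3387281679675407 op 0.0077613604367796855
```

Call:
jog_arm(moves=[[1,0,0,0,0,0,0.045],[1,0,0,0,0,0,0.045],[1,0,0,0,0,0,0.045],[1,0,0,0,0,0,0.045],[1,0,0,0,0,0,0.045],[1,0,0,0,0,0,0.045],[1,0,0,0,0,0,0.045],[1,0,0,0,0,0,0.045],[1,0,0,0,0,0,0.045],[1,0,0,0,0,0,0]])

```text
clock: 14.73
tool_pos: [0.6325, 0.0481, 0.1227]
ee_rot: [1.156, 2.92, 0.004]
ft_force: [-0.4, 1.7, 10.8]
opening: 0.0081
```

```bash
python3 -c "
from h import *
o,R=st()"
```

```text
t 14.7333 pos [0.6325 0.0481 0.1227] yaw_y 46.81676346358561 z [ 0.0023  0.0017 -1.    ] F [-0.3949  1.7088 10.8487] M [0.5166 0.3017 0.0596] q7 0.7892949005592597 op 0.008074596540282754
```

Call:
jog_arm(moves=[[1,0,0,0.001,0,0,0.045],[1,0,0,0,0,0,0.045],[1,0,0,0.001,0,0,0.045],[1,0,0,0,0,0,0.045],[1,0,0,0,0,0,0.045],[1,0,0,0,0,0,0.045],[1,0,0,0,0,0,0.045],[1,0,0,0,0,0,0.045],[1,0,0,0,0,0,0.03],[1,0,0,0,0,0,0],[1,0,0,0,0,0,0],[1,0,0,0,0,0,0]])

```text
clock: 15.73
tool_pos: [0.6333, 0.0486, 0.1227]
ee_rot: [1.977, 2.439, 0.007]
ft_force: [-1.2, 3.4, 13.3]
opening: 0.008
```

```bash
python3 -c "
from h import *
o,R=st()
W=manip.camera_model('wrist')
for n in ('wrist','side','scene'): cv2.imwrite(f'pics/{n}11.png',manip.get_image(n))
a=cv2.imread('pics/side11.png')[180:280,90:210];b=cv2.imread('pics/scene11.png')[100:200,275:395]
cv2.imwrite('pics/11c.png',cv2.resize(np.hstack([a,b]),None,fx=3.3,fy=3.3,interpolation=2))
"
```

```text
t 15.7333 pos [0.6333 0.0486 0.1227] yaw_y 11.944579428139377 z [ 0.0039  0.0027 -1.    ] F [-1.1547  3.4182 13.3133] M [0.7712 0.2073 0.1085] q7 0.2659930274829397 op 0.008010856984860737
```

View pics/11c.png

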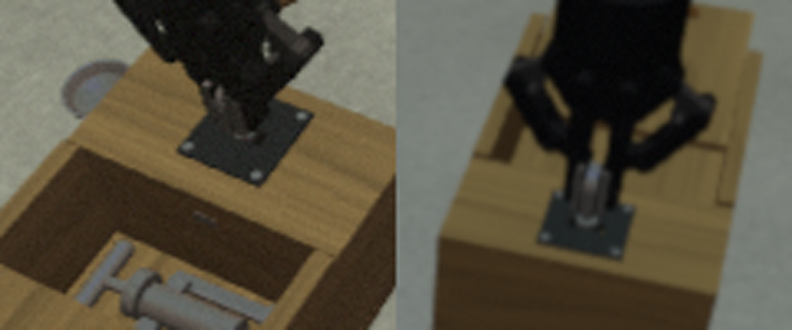

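View pics/wrist11.png

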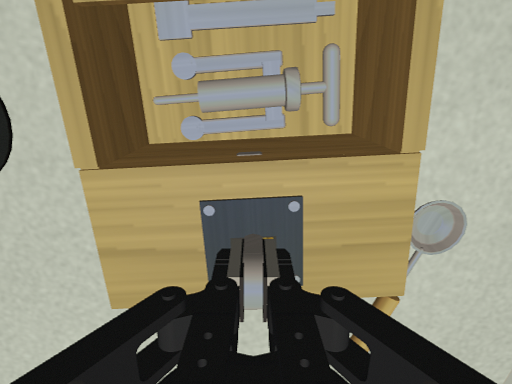

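Call:
jog_arm(moves=[[1,0,0,0,0,0,0],[1,0,0,0,0,0,0],[1,0,0,0,0,0,0],[1,0,0,0,0,0,0],[1,0,0,0,0,0,0],[1,0,0,0,0,0,0]])

```text
clock: 16.38
tool_pos: [0.6333, 0.0486, 0.1227]
ee_rot: [1.978, 2.44, 0.007]
ft_force: [-0.8, 3.3, 13.5]
opening: 0.0079
```

```bash
python3 -c "
from h import *
o,R=st(); print(o['joint_velocities'])
print(manip.close_job())"
```

```text
t 16.3833 pos [0.6333 0.0486 0.1227] yaw_y 11.942438363109595 z [ 0.0038  0.0028 -1.    ] F [-0.7618  3.2692 13.4748] M [0.728  0.1568 0.1096] q7 0.2660006615010952 op 0.00790451037123107
[ 0.0011  0.0013  0.0014 -0.0006 -0.0001 -0.0008  0.0003]
the job is handed in; nothing more can be done
None
```

I took the steel key out of the stand, pushed it past both pins until it was fully home, turned it about 93° clockwise and handed the job in at 16.4 s still gripping it. `close_job` gave no verdict, so success is judged only from my own checks.

- **Seating:** the key stopped firmly with about 13 N of upward force and the tip about 30 mm below the plate. The wrist picture showed no slip in the grip.
- **Turn:** the gripper stayed steady at about 93° with about 0.11 N m about the vertical. Allowing for the play, I put the plug at about 1.5 rad, though I could not read it directly. The pictures show the bolt drawn back almost flush.
- **Grip:** the jaws stayed on the bow at 8 mm, with a commanded squeeze of 70 N.
- **Other tools:** the jar key and the stopper stood where they were when I last saw the stand, after the key was lifted out. I did not look at them again before handing in.
- **Disagreements:** the wrist camera put the keyhole about 2 to 3 mm off the fixed cameras' estimate. I aligned the bit to the slot as the wrist camera saw it, and it went in without catching. The tool drifted about 2 mm sideways during the turn, within the 6 mm limit.

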